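Clamp, set and hold the cover of a lamp driver box

ROBOT

A 7-joint arm with a two-finger parallel gripper is mounted at the origin on the work surface. World frame = base frame: x ahead of the robot, y to its left, z up, the work surface at z = 0. Lengths are in mm, angles in rad, forces in N, time in s.
With the tool pointing down it reaches from about 400 to 875 mm from the base axis. Payload 19.3 kg.
Tool frame: the origin (TCP) lies at the very end of the fingers, on their centre line; the grasp point (between the pads) lies 19 mm behind it; z points along the fingers, y is the line along which they close (so a half turn about z gives the same grasp; the last joint's range is limited). The gripper opens to 85 mm and grips with 20 to 120 N. Pads are 22 mm wide; open, the fingers measure 114 mm over their backs; the gripper's body (76 mm by 85 mm) begins 54 mm behind the grasp point. The pads swing forward as they close: fully open they stand 13 mm farther back than shut.
Start: joints at [1.231, 0.521, -0.036, 1.599, 0.021, 1.021, -0.113], TCP at [166.559, -602.389, 231.291] pointing down, gripper open.
Joint ranges: [-2.91, 2.91], [-0.3, 2.13], [-1.5, 1.42], [0.17, 2.43], [-1.26, 4.41], [0.16, 1.93], [-2.52, 2.52]. Speed limits (rad/s): [1.89, 1.89, 2.39, 2.39, 3.01, 3.01, 3.01].

INTERFACE

Orientations are given as a unit quaternion [w, x, y, z].
In Python, from station import movep, move_linear, goto_joints, move_gripper, pause, ik, state, capture, calibration, PlanningError, sign_off gives the robot as it stands. The module is installed in compiled form; this text tells all that it offers. Calls block until the motion is done:
- movep(position, orientation): joint-space move of the TCP to a pose.
- move_linear(position, attitude=None, vel=150): straight line of the TCP; attitude=None keeps the orientation; vel is the mean speed in mm/s.
- goto_joints(angles): joint-space move.
- move_gripper(opening, force=None): finger opening in mm; force is the grip in N (None keeps the last); returns when the fingers have stopped.
- pause(seconds).
- ik(position, orientation): joint angles nearest the present ones, or None.
- state(): the state.
- capture(name): name is "scene" or "top"; returns (picture, depth): 420x560x3 uint8, blue, green, red; 420x560 float32, mm along the optical axis (not along the pixel's ray), 0 where there is no reading.
- calibration(name): a dict with "intrinsics" (3x3 intrinsics, pixels), "camera_from_world" (4x4, takes a point from world to camera coordinates). Camera axes: x right, y down, z forward; pixel columns grow to the right and rows downward; lengths in mm; the calibration is good to about 2 mm. A picture is of the moment at which its call begins. calibration takes no time and is no camera call.
A pose or a line that the arm cannot do raises PlanningError and nothing moves.
- sign_off(): hands the job in; it is judged then, once.
The state is a dict: "time": time; "q": joint angles; "qvel": joint speeds; "joint_torque": joint torques, N m; "position": TCP position; "orientation": TCP orientation; "wrist_force": force on the tool from outside, world axes, zero at the start; "torque": the same for the moment, N m; "grip_width": finger opening in mm; "finger_force": force on a finger pad.
Only numpy, scipy, OpenCV 4.12 (cv2) and the standard library are available. Lean on these libraries where they do the work, as an engineer would, in place of code of your own. Each camera call takes 0.05 s, during which the arm holds its last target. There are 200 camera calls.

TASK

Swing the toggle clamp over centre onto the lamp box so that it is held in its nest, and with it clamped turn the quarter-turn fastener until its slot lines up with the two index ribs on the cover panel. Then swing the clamp fully back off the box and press the raised panel down flush against its frame with the fingers: finish while still holding it pressed down, do not let go. Leave the other things on the bench where they are.

Things in the scene. Friction and masses are not known exactly. Their poses are not given: they have to be found in the camera images.
- jig: Fixed plywood jig board, 170 (x) x 340 (y) x 12 mm, flat on the bench; origin at the centre of its underside. A steel fence 14 mm high forms the box's nest, centred at y = -45 mm; the clamp's hinge (axis along the board's x) is at y = +105 mm, 95 mm above the bench, between two steel cheeks.
- clamp (a joint): Toggle clamp on the jig: rigid weighted handle and work arm (rubber-tipped spindle). Value = lean of the handle, rad: 0 upright; positive leans to the board's -y, over the box. Rests clamped on the box at about +0.5; fully back (arm raised) at its stop, -0.65, and starts there. Its weight holds it at either end (1 to 2 N at the knob) and tips it over by itself past the balance, about -0.2.
- clamp_knob (a point): Centre of the clamp handle's dark steel ball knob, 36 mm in diameter, 100 mm from the hinge; it swings in the board's y-z plane. Below it a round bar 10 to 16 mm thick runs to the hinge. It can be pushed with closed fingers from either side, or pinched.
- lamp_box: Dark steel lamp driver box, 120 (x) x 200 (y) x 55 mm, about 0.75 kg, loose in the nest with 2 mm play, axes along the board's; origin at the centre of its underside, which rests on the board, 12 mm above the bench. On top: a brass cover panel and, at the +y end, a bare deck on which the clamp lands, 78 mm from the origin.
- panel (a joint): Brass cover panel on the box, 106 (x) x 140 (y) x 5 mm, centred at box y = -24 mm, floating 6 mm above the frame on a springy gasket. Value = how far it is pressed down, m: 0 raised, 0.006 flush (hard stop). About 5 N starts it, 10 N brings it flush; released, it springs up. Its top is 78 mm above the bench raised, 72 mm flush. It moves straight down wherever pressed.
- press_point (a point): Point on the panel's top face, on its centreline, 30 mm to +y of the panel's centre: a bare flat place to press, 60 mm from the fastener's axis; moves with the panel.
- fastener (a joint): Steel quarter-turn fastener on the panel at box y = -54 mm: round flange 40 mm wide, 3 mm thick, with an upright grip bar 36 long, 10 thick, 24 mm high, slot line along its top. Value = angle of the slot from two dark index ribs (15 mm, along box y, at the flange), rad: 0 aligned, positive anticlockwise from above. Starts at 0.8 to 1.4, stop at -0.4; stays where left (friction 0.05 N m).
- fastener_grip (a point): Centre of the top of the fastener's grip bar, 27 mm above the panel's top, on the turning axis; its y axis runs along the bar (slot), its x axis across the 10 mm thickness.
- collar: Bystander: brass lamp collar, a ring 56 mm across, 22 mm high; origin under its centre.
- shade: Bystander: amber mosaic glass shade, 136 mm across, 105 mm high; origin under its centre.
- cup: Bystander: riveted copper hanging cup, 84 mm across, 70 mm high with a wire bail to 111 mm; origin under its centre.
- screwdriver: Bystander: flat screwdriver with wooden handle, 170 mm long, lying just beyond the jig.
- punch: Bystander: steel punch, 12 mm thick, 110 mm long, lying just beyond the jig; origin at its blunt end.
- tin: Bystander: round aluminium tin, 60 mm across, 50 mm high; origin under its centre.
Things that resemble listed ones, but are neither listed nor needed, are in the scene too. What is shaped like the lamp_box but green or pink is not meant.

How it is judged (in metres and radians):
On the way, in this order (a step that is already met when the one before it is completed fails the run):
1. the clamp has been swung over centre and presses on the lamp box (value of joint clamp above 0.4 rad), for 0.2 s.
2. the fastener's slot is lined up with the ribs while the box is clamped (value of joint fastener between -0.15 and 0.15 rad and value of joint clamp above 0.4 rad), for 0.2 s.
3. the clamp is back off the box (value of joint clamp below -0.45 rad), for 0.2 s.
4. the panel is pressed flush against the frame by the fingers (value of joint panel above 0.0045 m and contact force between the fingers and lamp_box above 3 N), for 0.3 s.
At the end, for the whole second after the job is handed in: Held through the last second: fingers press the panel with over 3 N, within 1.5 mm of flush; slot within 0.15 rad of the ribs; clamp fully back (below -0.45 rad); box level in its nest (raised under 5 mm, tilted under 0.06 rad) (all of step 4 and value of joint fastener between -0.15 and 0.15 rad and value of joint clamp below -0.45 rad and z of lamp_box in the frame of jig below 0.017 m and angle between lamp_box's own z axis and vertical below 0.06 rad); the arm keeps its last pose, push and grip.
It fails at once if a bystander is moved more than 30 mm (distance of any of collar, shade, cup, screwdriver, punch, tin from where it was at the start of the episode above 0.03 m).
It also fails if it takes over 64 s, if anything falls off the work surface, if the arm or the gripper's body presses on something with over 40 N, if the wrist force passes 120 N, or if a joint passes its speed limit or range.

## Working session

There is one attempt and no reset: what is moved stays moved. The work goes in short steps, each a Python script; the robot and the scene stay as the last script left them, time stands still between calls to the robot, and variables do not carry over. Pictures are saved under pics/ and viewed, at most 10 in all, crops included, and the job is handed in when it is done.

```bash
mkdir -p pics; cat > h.py <<'E'
import numpy as np, cv2
from station import *
def pts(name):
    im,d=capture(name); c=calibration(name); K=np.array(c["intrinsics"]); T=np.linalg.inv(np.array(c["camera_from_world"]))
    v,u=np.mgrid[:d.shape[0],:d.shape[1]]
    P=np.stack([(u-K[0,2])/K[0,0]*d,(v-K[1,2])/K[1,1]*d,d],-1)
    W=P@T[:3,:3].T+T[:3,3]; W[d==0]=np.nan
    return im,W
def down(yaw): # y axis of the tool (closing line) at angle yaw in world
    from scipy.spatial.transform import Rotation as R
    y=np.array([np.cos(yaw),np.sin(yaw),0]); z=np.array([0,0,-1.]); x=np.cross(y,z)
    q=R.from_matrix(np.stack([x,y,z],1)).as_quat(); return [q[3],q[0],q[1],q[2]]
E
python3 - <<'E'
from h import *
for n in("scene","top"):
    im,W=pts(n); cv2.imwrite(f"pics/{n}0.png",im); np.save(f"{n}.npy",W); print(calibration(n))
print(state())
E
```

```text
{'intrinsics': array([[539.333364  ,   0.        , 285.68747059],
       [  0.        , 539.333364  , 207.62109535],
       [  0.        ,   0.        ,   1.        ]]), 'camera_from_world': array([[-6.55104966e-01,  7.55508431e-01, -6.67032884e-03,
         3.59294148e+02],
       [ 6.20066938e-01,  5.32576750e-01, -5.76089401e-01,
        -2.50924010e+02],
       [-4.31687937e-01, -3.81535078e-01, -8.17359474e-01,
         1.79702689e+03],
       [ 0.00000000e+00,  0.00000000e+00,  0.00000000e+00,
         1.00000000e+00]])}
{'intrinsics': array([[406.53634066,   0.        , 279.49376992],
       [  0.        , 406.53634066, 210.63792798],
       [  0.        ,   0.        ,   1.        ]]), 'camera_from_world': array([[ 1.25461918e-02, -9.99921177e-01, -4.82659917e-04,
        -1.64532303e-01],
       [-9.83895920e-01, -1.22590446e-02, -1.78321434e-01,
         5.29046334e+02],
       [ 1.78301461e-01,  2.71214204e-03, -9.83972171e-01,
         1.05204756e+03],
       [ 0.00000000e+00,  0.00000000e+00,  0.00000000e+00,
         1.00000000e+00]])}
{'time': 0.1, 'q': array([ 1.23082636,  0.5219948 , -0.03629694,  1.59994987,  0.02120026,
        1.02107563, -0.11279104]), 'qvel': array([-0.00186894, -0.00167237,  0.00180987, -0.00308071,  0.00084426,
       -0.00037902,  0.00143508]), 'joint_torque': array([ 6.48585730e-03, -9.28494716e+01,  1.98554769e+00, -3.70534766e+01,
        1.81955541e-02,  5.36256703e-03,  3.90506068e-05]), 'position': array([ 166.43945585, -602.12091274,  230.75885434]), 'orientation': array([-5.08970106e-04,  9.90918575e-01,  1.34462283e-01, -1.13155283e-04]), 'wrist_force': array([ 0.55269009,  0.1584565 , -0.68080489]), 'torque': array([-0.02678057,  0.00691359,  0.00164519]), 'finger_force': 0.0, 'grip_width': 85.33833885095312}
```

View pics/scene0.png

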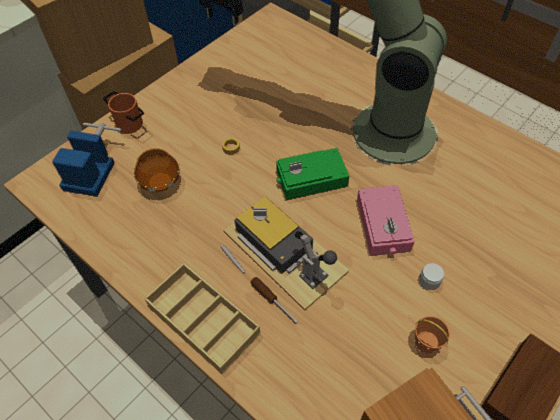

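View pics/top0.png

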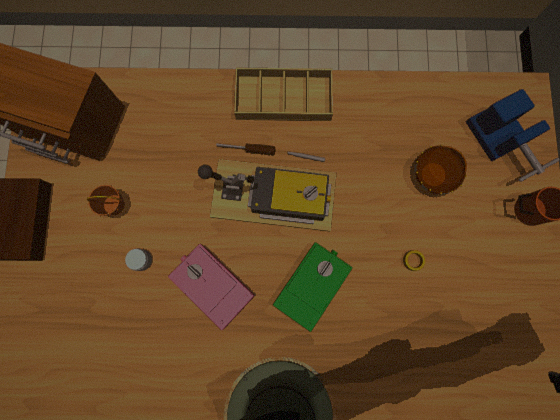

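The scene view shows the yellow-panelled box at about (272,232) and the knob at (330,257). In the top view the panel is at (300,193), the fastener at (311,193) and the knob at (205,172). Board +y runs left in the top picture, which is close to world +y.

```bash
python3 - <<'E'
from h import *
im=cv2.imread("pics/top0.png"); W=np.load("top.npy"); hsv=cv2.cvtColor(im,cv2.COLOR_BGR2HSV)
v,u=np.mgrid[:420,:560]
roi=(u>195)&(u<345)&(v>150)&(v<235)
# top face of the panel: yellow and near z 78
m=roi&(abs(W[...,2]-78)<5)&(hsv[...,0]>20)&(hsv[...,0]<35)&(hsv[...,1]>150)
P=W[m]; print("panel",m.sum(),P.mean(0),np.median(P[:,2]),cv2.minAreaRect(P[:,:2].astype(np.float32)))
m=roi&(abs(W[...,2]-12)<4); P=W[m]; print("board",m.sum(),cv2.minAreaRect(P[:,:2].astype(np.float32)))
m=roi&(W[...,2]>58)&(W[...,2]<84)&(W[...,1]<-0+W[m][:,1].mean()+50);P=W[m]; print("box",m.sum(),cv2.minAreaRect(P[:,:2].astype(np.float32)))
m=roi&(W[...,2]>145); P=W[m]; print("knob",m.sum(),P.mean(0),P.min(0),P.max(0))
m=roi&(W[...,2]>94)&(W[...,2]<112)&(u>285); P=W[m]; print("grip",m.sum(),P.mean(0),cv2.minAreaRect(P[:,:2].astype(np.float32)))
# all > 85 heights elsewhere 
c=im[150:240,190:345]; cv2.imwrite("pics/crop0.png",cv2.resize(c,None,fx=5,fy=5,interpolation=cv2.INTER_CUBIC))
W2=np.load("scene.npy"); im2=cv2.imread("pics/scene0.png");
m=(W2[...,2]>94)&(W2[...,2]<115)&(W2[...,0]>400)&(W2[...,0]<700)&(W2[...,1]<-50)&(W2[...,1]>-130);P=W2[m];print("grip2",m.sum(),P.mean(0) if len(P) else 0, cv2.minAreaRect(P[:,:2].astype(np.float32)) if len(P) else 0)
m=(W2[...,2]>145)&(W2[...,0]>450)&(W2[...,0]<700)&(W2[...,1]>50)&(W2[...,1]<230);P=W2[m];print("knob2",m.sum(),P.mean(0),P.min(0),P.max(0))
E
```

```text
panel 1744 [575.53959429 -40.90258982  76.69533248] 76.64232494858811 ((576.1366577148438, -44.301368713378906), (139.59568786621094, 106.36561584472656), 84.05721282958984)
board 2503 ((605.3283081054688, 22.400070190429688), (339.4884948730469, 214.69296264648438), 84.02278137207031)
box 3180 ((580.3109741210938, -3.80859375), (233.4241943359375, 120.77501678466797), 83.85977172851562)
knob 330 [594.94805367 151.56894918 172.20080189] [580.70310292  72.43295466 145.34397034] [618.13043952 204.39796314 194.34438475]
grip 56 [571.20442566 -72.95491433 103.56745531] ((571.9722900390625, -73.65444946289062), (9.5503511428833, 34.65031814575195), 40.62598419189453)
grip2 69 [575.35032091 -73.27170066 103.49475698] ((574.6469116210938, -73.91393280029297), (17.140043258666992, 33.23855972290039), 42.93730545043945)
knob2 314 [600.87588585 151.77311287 173.43460488] [580.60743056  71.45434796 145.30505648] [620.01771414 206.7199561  198.85470997]
```

View pics/crop0.png

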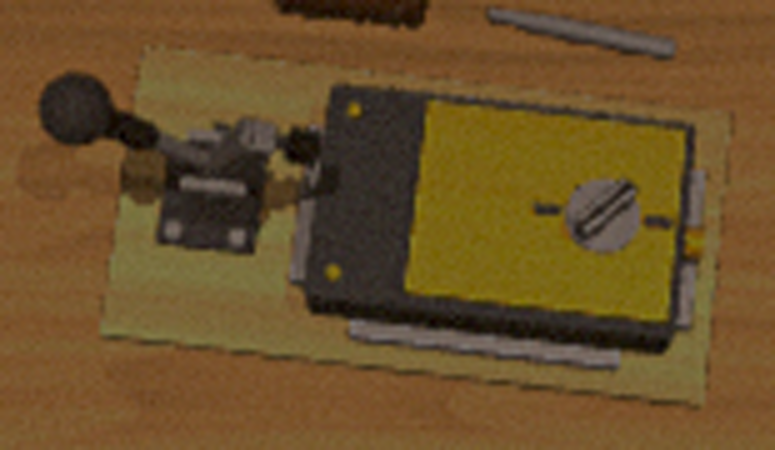

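Measurements agree with the sizes given: panel 139.6 x 106.4 mm, bar 34.7 mm long, and the knob's far edge where it is predicted. The fastener stands at about +0.83 rad, and board +y points 84° from world x. Next I push the clamp over.

```bash
cat >> h.py <<'E'
A=np.radians(84.0); Y=np.array([np.cos(A),np.sin(A),0]); X=np.array([Y[1],-Y[0],0])
O=np.array([576.1,-44.3,0])+69*Y      # board origin
def B(x,y,z): return O+x*X+y*Y+[0,0,z]
def S(): s=state(); print(round(s["time"],2),s["position"].round(1),s["wrist_force"].round(1),"grip",round(s["grip_width"],1),round(float(s["finger_force"]),1))
def theta():  # clamp lean from knob points
    r=[]
    for n in("top","scene"):
        im,W=pts(n); p=(W-O); y=p@Y; x=p@X; z=W[...,2]
        m=(abs(x)<30)&(y>20)&(y<200)&(z>165)&(z<216); r.append((m.sum(),np.nanmedian(y[m]),z[m].max()) if m.any() else None)
    return r
E
python3 - <<'E'
from h import *
S()
for yaw in (-6,174):
    print(yaw,[None if q is None else np.round(q,2) for q in (ik(B(0,225,300),down(np.radians(yaw))),ik(B(0,-99,200),down(np.radians(yaw))),ik(B(0,-99,200),down(np.radians(yaw+47.8))))])
E
```

```text
0.1 [ 166.4 -602.1  230.8] [ 0.6  0.2 -0.7] grip 85.3 0.0
-6 [array([ 0.13,  0.71, -1.07,  1.39,  0.62,  1.4 , -1.05]), array([ 0.45,  0.54, -0.6 ,  1.74,  0.36,  0.97, -0.39]), array([ 0.55,  0.58, -0.75,  1.73,  0.45,  1.01,  0.36])]
174 [array([ 0.2 ,  0.8 , -1.28,  1.39,  0.76,  1.49,  2.  ]), array([-0.69,  0.86,  1.23,  1.8 , -0.88,  1.16, -2.41]), array([ 0.06,  0.48, -0.04,  1.76,  0.03,  0.9 , -2.41])]
```

```bash
python3 - <<'E'
from h import *
D=down(np.radians(-6))
move_linear([166,-602,320],vel=250)
move_gripper(0)
movep([480,-300,330],D); S()
movep(B(0,222,300),D); S()
move_linear(B(0,222,163),vel=150); S()
move_linear(B(0,190,163),vel=100); S()
for y in (165,145,125): move_linear(B(0,y,163),vel=80); S()
move_linear(B(0,112,166),vel=60); S()
pause(1); S(); print(theta())
im,W=pts("scene"); cv2.imwrite("pics/s1.png",im[150:350,180:440].repeat(3,0).repeat(3,1))
np.save("scene.npy",W)
E
```

```text
2.98 [ 479.3 -301.4  329.8] [-0.2 -0.8 -0.2] grip 0.0 0.0
4.99 [607.1 243.8 300.1] [ 0.2  0.4 -0.6] grip 0.0 0.0
6.06 [606.9 245.4 164. ] [ 0.4 -0.9 -0.6] grip 0.0 0.0
6.53 [603.4 212.8 163.3] [ 0.6  0.3 -0.2] grip 0.2 0.4
6.98 [600.5 188.5 162.9] [-0.1  0.8 -0.3] grip -0.2 0.1
7.38 [598.5 168.2 163. ] [0.7 0.7 0.5] grip 0.3 0.0
7.78 [596.5 148.  163.1] [-0.6  0.  -0.2] grip 0.2 0.0
8.16 [595.1 135.3 166.2] [-0.  -0.9  0.8] grip -0.1 0.0
9.16 [595.  135.7 166. ] [ 0.2 -0.1 -0.4] grip 0.1 0.0
[None, (np.int64(184), np.float64(66.76340961805522), np.float64(215.9712346636777))]
```

View pics/s1.png

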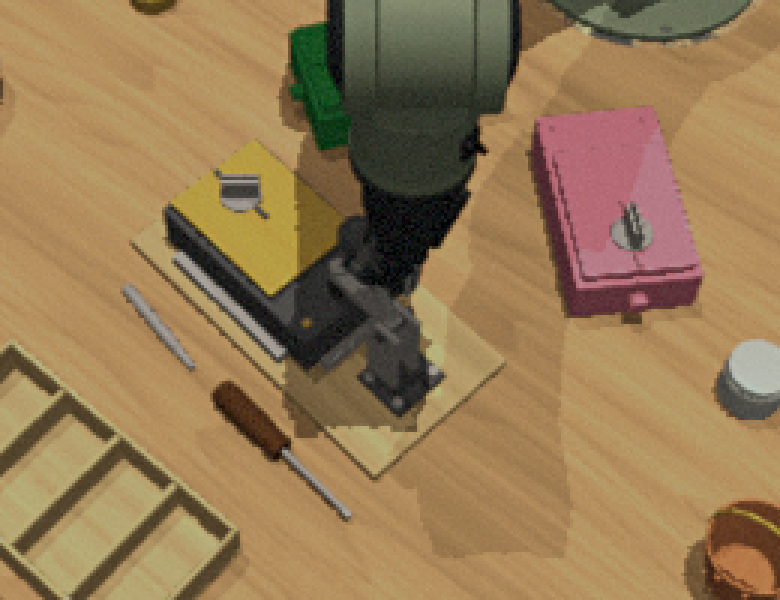

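The clamp has gone over: the knob is at (355,235) in the crop, lying towards the box and clear of the fingers. Next I go above the fastener, check both, and grip.

```bash
python3 - <<'E'
from h import *
move_linear(B(0,135,300),vel=250)
D=down(np.radians(41.8))
movep(B(0,-99,260),D); 
print(theta())
r=[]
for n in("top","scene"):
    im,W=pts(n); p=W-O; x=p@X;y=p@Y;z=W[...,2]
    m=(abs(x)<30)&(abs(y+99)<30)&(z>95)&(z<112); 
    if m.sum()>10:
        q=np.stack([x[m],y[m]],1).astype(np.float32); print(n,m.sum(),q.mean(0),cv2.minAreaRect(q))
    # work arm/handle profile
    m=(abs(x)<30)&(y>0)&(y<110)&(z>70); print([(a,round(float(np.nanmax(z[m&(abs(y-a)<5)])),0)) for a in range(5,110,10) if (m&(abs(y-a)<5)).any()])
move_gripper(40)
S()
E
```

```text
[(np.int64(172), np.float64(56.32756613010598), np.float64(203.271072280059)), (np.int64(176), np.float64(64.02136065476294), np.float64(207.15813224008275))]
top 53 [ -0.8948628 -98.74935  ] ((-0.47768592834472656, -99.0118408203125), (9.759252548217773, 33.16021728515625), 46.82365798950195)
[(5, 78.0), (25, 110.0), (35, 183.0), (45, 201.0), (55, 201.0), (65, 200.0), (75, 193.0), (85, 155.0), (95, 132.0), (105, 114.0)]
scene 65 [  2.2360122 -98.229294 ] ((1.628652572631836, -98.948974609375), (14.859946250915527, 34.054298400878906), 53.14839172363281)
[(5, 84.0), (15, 76.0), (25, 110.0), (35, 185.0), (45, 203.0), (55, 207.0), (65, 205.0), (75, 203.0), (85, 167.0), (95, 133.0), (105, 116.0)]
11.74 [573.  -74.1 260. ] [-0.2  0.8  0.3] grip 39.9 0.0
```

```bash
python3 - <<'E'
from h import *
move_linear(B(0,-99,88),vel=120); S()
move_gripper(0,force=30); S()
p=state()["position"]; p=B(0,-99,88)
for a in (30,18,6,-6): move_linear(p,down(np.radians(a)),vel=60); S()
pause(0.4)
move_gripper(40); S()
move_linear(B(0,-99,200),vel=200)
for n in("top","scene"):
    im,W=pts(n); q=W-O; x=q@X;y=q@Y;z=W[...,2]
    m=(abs(x)<30)&(abs(y+99)<30)&(z>95)&(z<112)
    if m.sum()>10:
        c=np.stack([x[m],y[m]],1).astype(np.float32); print(n,m.sum(),c.mean(0),cv2.minAreaRect(c))
    cv2.imwrite(f"pics/{n}2.png",im)
print(theta())
E
python3 -c "
import cv2,numpy as np
a=cv2.imread('pics/top2.png')[150:240,200:345];b=cv2.imread('pics/scene2.png')[180:270,210:355]
cv2.imwrite('pics/c2.png',cv2.resize(np.hstack([a,b]),(797,248),interpolation=cv2.INTER_CUBIC))"
```

```text
13.32 [573.3 -74.2  88.6] [-0.1  0.2 -0.3] grip 40.0 0.0
13.7 [573.3 -74.   88.3] [-0.4 -0.6  5.1] grip 9.4 33.5
14.06 [573.2 -74.   88.3] [1.5 0.7 4. ] grip 8.9 33.5
14.42 [573.3 -74.   88.2] [2.6 1.7 5. ] grip 9.1 33.5
14.78 [573.2 -74.   88.1] [4.5 0.7 5.1] grip 9.1 33.5
15.13 [573.2 -74.   88.1] [5.2 1.5 5.1] grip 9.6 33.5
15.93 [572.6 -74.3  87.7] [-0.9  0.9  0. ] grip 40.0 0.0
top 21 [ -1.5168712 -87.01344  ] ((-0.3416619300842285, -87.67179870605469), (10.17708969116211, 12.67827320098877), 9.961193084716797)
scene 57 [  1.9101338 -98.38434  ] ((1.3120231628417969, -98.65913391113281), (37.69035339355469, 13.504802703857422), 86.07725524902344)
[(np.int64(172), np.float64(56.18501011645083), np.float64(202.3080550819666)), (np.int64(175), np.float64(63.56863922006229), np.float64(205.2711533308459))]
```

View pics/c2.png

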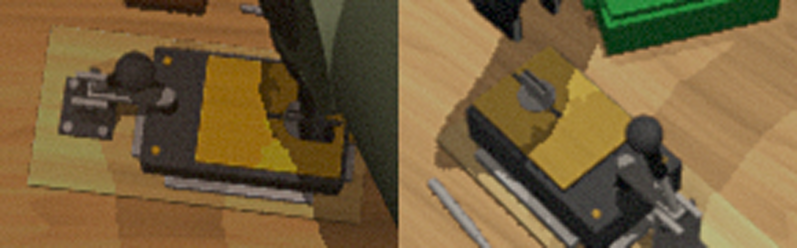

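The slot lines up with the ribs at (530,88) in the right half, and the clamp is still down. Next I check the angle once more from the new pose, then push the clamp back.

```bash
python3 - <<'E'
from h import *
D=down(np.radians(-6))
move_linear(B(0,-20,300),vel=250); move_gripper(0)
movep(B(0,12,300),D)
im,W=pts("top"); q=W-O; x=q@X;y=q@Y;z=W[...,2]
m=(abs(x)<30)&(abs(y+99)<30)&(z>95)&(z<112)
c=np.stack([x[m],y[m]],1).astype(np.float32); print(m.sum(),c.mean(0) if m.any() else 0,cv2.minAreaRect(c) if m.any() else 0)
move_linear(B(0,12,166),vel=150); S()
for y in (30,50,70,90,110,122): move_linear(B(0,y,164),vel=70); S()
pause(1); S()
move_linear(B(0,110,300),vel=250)
movep(B(0,-9,250),D)
for n in("top","scene"):
    im,W=pts(n); q=W-O; x=q@X;y=q@Y;z=W[...,2]
    m=(abs(x)<30)&(y>90)&(y<230)&(z>160)&(z<200); print(n,m.sum(),np.nanmedian(y[m]),np.nanmedian(z[m]),np.nanmax(y[m]))
    m=(abs(x)<30)&(abs(y+99)<30)&(z>95)&(z<112); c=np.stack([x[m],y[m]],1).astype(np.float32); print(m.sum(),cv2.minAreaRect(c) if m.any() else 0)
    cv2.imwrite(f"pics/{n}3.png",im)
S()
a=cv2.imread('pics/top3.png')[150:240,200:345];b=cv2.imread('pics/scene3.png')[180:270,210:355]
cv2.imwrite('pics/c3.png',cv2.resize(np.hstack([a,b]),(797,248),interpolation=cv2.INTER_CUBIC))
E
```

```text
0 0 0
19.32 [585.   36.3 166.8] [ 0.3 -0.1  0.9] grip -0.2 0.0
19.73 [586.4  54.7 164. ] [-0.1 -1.3 -2.2] grip -0.2 0.7
20.16 [588.4  74.  163.9] [-0.7 -1.3 -0.9] grip -0.0 0.5
20.59 [590.5  94.1 163.9] [-0.5 -1.1 -0.3] grip 0.2 0.3
21.02 [592.6 114.5 163.9] [-0.3 -0.2  0.7] grip 0.0 0.0
21.46 [594.7 134.3 164. ] [0.6 0.3 0.4] grip -0.2 0.0
21.78 [596.  146.3 164. ] [ 0.3 -0.2 -0. ] grip -0.4 0.0
22.78 [596.1 145.6 164. ] [ 0.  -0.8 -0.4] grip -0.2 0.0
top 179 162.3326906418546 185.16956862872837 181.90752402806143
0 0
scene 167 169.85249788996708 187.53746820680044 183.4123771487353
59 ((0.9230597019195557, -98.5127944946289), (35.980430603027344, 12.44005298614502), 82.7447738647461)
24.17 [582.4  16.5 249.9] [-0.1  0.4 -0.1] grip -0.1 0.0
```

View pics/c3.png

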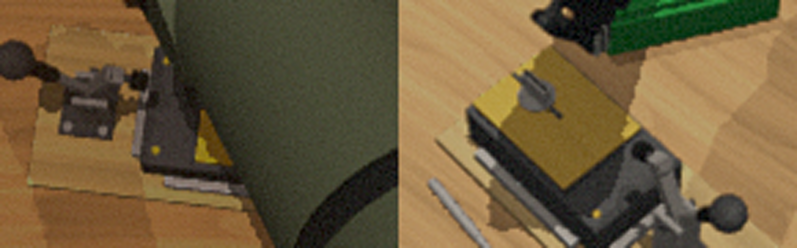

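The clamp is fully back: the knob is at board y of about 166. I clear the top view to check the slot angle without obstruction, then press.

```bash
python3 - <<'E'
from h import *
D=down(np.radians(-6))
movep([500,330,350],D)
im,W=pts("top"); q=W-O; x=q@X;y=q@Y;z=W[...,2]
m=(abs(x)<30)&(abs(y+99)<30)&(z>95)&(z<112); c=np.stack([x[m],y[m]],1).astype(np.float32); print(m.sum(),cv2.minAreaRect(c))
m=(abs(x)<75)&(y>-145)&(y<-20)&(abs(z-78)<5); print(m.sum(),np.nanmedian(z[m]))
cv2.imwrite("pics/c4.png",cv2.resize(im[165:225,265:340],(750,600),interpolation=cv2.INTER_CUBIC)); S()
E
```

```text
57 ((-0.6006155014038086, -98.53277587890625), (10.047883987426758, 34.18968963623047), 0.20625849068164825)
1634 76.80518901470657
25.5 [500.9 328.5 349.5] [ 0.2 -0.1  0. ] grip 0.1 0.0
```

View pics/c4.png

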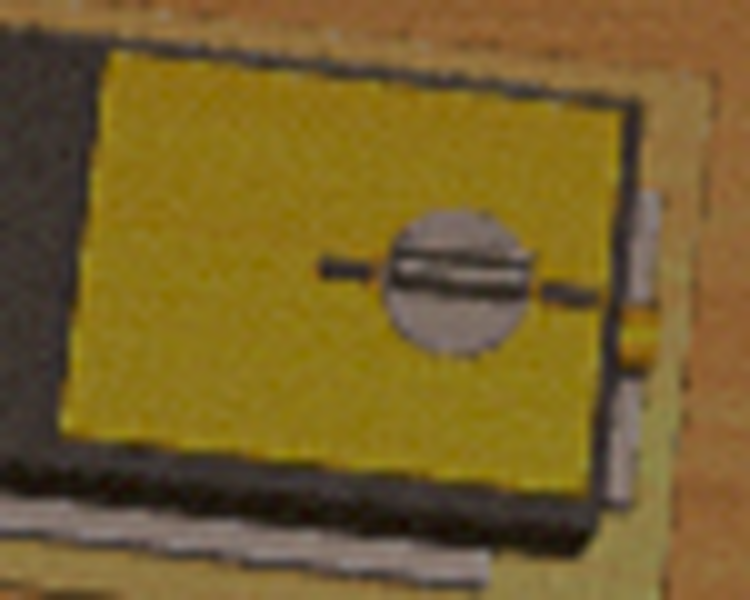

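The slot bar at (458,272) lines up with both ribs, at (345,269) and (570,294), to within 0.2°. Now I press.

```bash
python3 - <<'E'
from h import *
D=down(np.radians(-6))
movep(B(0,-39,200),D)
move_linear(B(0,-39,84),vel=120); S()
z=80
while z>64:
    move_linear(B(0,-39,z),vel=20); pause(.15); s=state(); print(z,s["position"][2].round(1),s["wrist_force"].round(1))
    if s["wrist_force"][2]>20: break
    z-=1
pause(.6); S()
im,W=pts("scene"); q=W-O; x=q@X;y=q@Y;zz=W[...,2]
m=(abs(x)<45)&(y>-135)&(y<-125)&(abs(zz-75)<6); print("panel z",np.nanmedian(zz[m]))
m=(abs(x)<30)&(y>130)&(y<230)&(zz>160)&(zz<200); print(np.nanmedian(y[m]))
E
```

```text
28.05 [579.6 -14.4  84.7] [-0.1 -0.2 -0.4] grip 0.2 0.0
80 80.1 [0.2 0.6 0.2]
79 79.0 [ 0.2 -0.9  0.7]
78 78.1 [-0.8  0.   4.1]
77 77.1 [-0.2 -0.4  5.4]
76 76.2 [-0.2 -0.5  5. ]
75 75.2 [-1.  -0.5  6.7]
74 74.2 [-0.1  0.2  6.7]
73 73.3 [-0.9 -0.7  8.4]
72 72.3 [-1.9  0.4  9. ]
71 71.9 [-5.1 -0.9 21.5]
32.75 [579.5 -14.4  71.9] [-6.  -0.8 21.8] grip -0.1 11.0
panel z 73.80145008520924
170.2597294997388
```

Hard stop reached: the tip is at 71.9 mm and the push is 21.8 N, so the panel is flush. The clamp is still back.

```bash
python3 -c "
from h import *
print(sign_off()); S()"
```

```text
the job is handed in; nothing more can be done
None
the job is handed in; nothing more can be done
```

The job is handed in with no verdict reported back: I clamped the box, turned the slot into line with the ribs (within about 0.2° by camera), swung the clamp fully back, and was holding the panel flush with about 22 N at hand-in.

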